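# Lock off the seedling conveyor drive and hold its belt tensioner back

## Task

A colleague is about to fit a new belt to the seedling conveyor's drive. First lock the drive off: take the red switch key from its white holder, push it fully down into the isolator's key cylinder and turn it clockwise to its stop, and leave it there. Only then push the orange tab of the sprung tensioner arm back past the click of its pawl and keep holding it there: finish while the gripper still holds the arm back against its spring, with the other things on the bench left where they stand.

Things in the scene. Friction and masses are not known exactly. Their poses are not given: they have to be found in the camera images.
- drive: belt drive unit fixed to the bench: aluminium plate 260 x 300 mm (x, y), 12 mm thick; two white pulleys (tops at 42 mm) along its -y edge, green gearbox and grey motor (tops at most 80 mm) along its +y edge, the blue sprung tensioner arm across the middle. Origin: centre of the plate's underside, on the bench; z up.
- tensioner_arm (a joint): swing about the upright axis through point pivot, rad. 0 = rest (spring holds it), grows as it is pushed back, clockwise from above (tab moves to the drive's +y); end stop 0.70. Needs 4 to 12 N at the tab; springs home when let go. The tooth meets the pawl at 0.33 (2 N extra), lifts it to a crest at 0.47, then it drops (the click, push eases); from 0.58 it is clearly past.
- pivot (a point): point on the upright axis of the tensioner arm, on top of the drive's base plate, 12 mm above the bench, at (70, 0) mm in the drive's x, y. Axes as the drive's.
- swing_arm: blue tensioner arm, 22 mm wide, top of the beam 35 mm above the bench, white idler roller half way (top 59 mm), orange upright push tab near its free end. Origin on the pivot axis 12 mm above the bench; x points along the arm to the free end, z up. At rest it points towards the robot and 20 degrees to the drive's -y side.
- tab (a point): centre of the orange push tab, 130 mm from the pivot axis: 44 mm wide along the arm (x), 10 mm thick (y), 65 mm tall, from 35 to 100 mm above the bench. Axes as swing_arm's. Push on its +y face, towards its -y.
- pawl_slider (a joint): travel of the small brass pawl slider behind the pivot, m: 0 at rest, about 0.003 at the crest of the tooth, dropping again to 0 after the click. Moved by the arm only.
- isolator: grey isolator switch box fixed to the bench, 90 x 90 x 35 mm, on top a dark steel collar (54 mm wide, 22 mm high) around the steel key cylinder, top face 61 mm above the bench. Green dot: running position, red dot: locked-off position of the slot's marked end. Origin: centre of the underside, z up.
- key_cylinder (a joint): turn of the key cylinder about its upright axis, rad: grows clockwise seen from above, from 0 (running, starts at 0 to 0.15) to its stop at 1.22 (locked off). Stays where it is left; friction 0.05 N m.
- slot (a point): centre of the floor of the key slot, 39 mm above the bench; the slot is open at the top, 22 mm deep, 17 mm long (x) by 11 mm wide (y), edges chamfered by 2 mm, and turns with the cylinder; x points to the end with the red mark, z up.
- key_holder: white block fixed to the bench, 50 x 50 x 35 mm, with a slot as in the cylinder (17 x 11 mm, 22 mm deep) in which the key stands at the start. Origin: centre of the underside.
- key: switch key, about 50 g, standing upright: steel blade 14 (x) by 8 (y) mm, 30 mm long, its lowest 6 mm thinner (10 x 5 mm); above it a red flat grip 30 (x) by 10 (y) mm, 32 mm tall (30 to 62 mm above the tip). Origin at the middle of the blade's tip, z up to the grip. Either way round fits the slot.
- key_tip (a point): middle of the key blade's tip, same as the key's origin.
- beaker: empty glass beaker, 64 mm wide, 85 mm tall, origin at the centre of its underside. Bystander: leave alone.
- jar: amber glass jar with white cap, 56 mm wide, 75 mm tall, origin at the centre of its underside. Bystander: leave alone.
- dish: clear covered petri dish, 88 mm wide, 17 mm tall, origin at the centre of its underside. Bystander: leave alone.
- plug_a: seedling in a brown 45 mm square, 40 mm tall substrate block, origin at the centre of its underside. Bystander: leave alone.
- plug_b: a second seedling block, like plug_a. Bystander: leave alone.
- marker: lying black marker pen with blue cap, 135 mm long along its x, 14 mm thick, origin under its middle. Bystander: leave alone.

How it is judged:
On the way, in this order (a step that is already met when the one before it is completed fails the run):
1. the key is fully down in the cylinder's slot (distance between key_tip and slot below 0.008 m and horizontal distance between key_tip and slot below 0.005 m and angle between key's own z axis and vertical below 0.15 rad), for 0.2 s.
2. the cylinder is turned to its locked-off stop with the key in it (all of step 1 and value of joint key_cylinder above 1.05 rad), for 0.2 s.
At the end, for the whole second after the job is handed in: The robot holds the tensioner arm still beyond 0.58 rad, pressing on it with over 3 N; the key cylinder is beyond 1.05 rad with the key fully down in it (tip within 8 mm of the slot floor, 5 mm sideways, upright within 0.15 rad); bystanders within 30 mm of their start (all of step 2 and value of joint tensioner_arm above 0.58 rad and velocity of joint tensioner_arm between -0.1 and 0.1 rad/s and contact force between any of the fingers, the arm and swing_arm above 3 N and distance of each of beaker, jar, dish, plug_a, plug_b, marker from where it was at the start of the episode below 0.03 m); the arm keeps its last pose, push and grip.
It fails at once if the tensioner arm is pushed back before the drive is locked off (value of joint tensioner_arm above 0.25 rad and value of joint key_cylinder below 1 rad).
It fails at once if a bystander is disturbed (distance of any of beaker, jar, dish, plug_a, plug_b, marker from where it was at the start of the episode above 0.03 m).
It also fails if it takes over 67 s, if anything falls off the work surface, if the arm or the gripper's body presses on something with over 40 N, if the wrist force passes 120 N, or if a joint passes its speed limit or range.

## Robot

A 6-joint arm with a two-finger parallel gripper is mounted at the origin on the work surface. World frame = base frame: x ahead of the robot, y to its left, z up, the work surface at z = 0. Lengths are in m, angles in rad, forces in N, time in s.
With the tool pointing down it reaches from about 0.375 to 0.9 m from the base axis. Payload 3.1 kg.
Tool frame: the origin (TCP) lies at the very end of the fingers, on their centre line; the grasp point (between the pads) lies 19 mm behind it; z points along the fingers, y is the direction in which the jaws open and shut (so a half turn about z gives the same grasp; the last joint's range is limited). The gripper opens to 87 mm and grips with 3 to 60 N. Pads are 19 mm wide; open, the fingers measure 117 mm over their backs; the gripper's body (75 mm by 190 mm) begins 51 mm behind the grasp point.
Start: joints at [-1.486, 0.527, 1.433, -0, 1.181, -0.178], TCP at [0.162, -0.604, 0.223] pointing down, gripper open.
Joint ranges: [-3.08, 3.08], [-0.75, 2.2], [0.22, 2.44], [-1.43, 4.57], [0, 2.65], [-2.85, 2.85]. Speed limits (rad/s): [2.79, 2.79, 3.14, 3.14, 3.14, 3.14].

## Interface

Orientations are given as a unit quaternion [x, y, z, w].
In Python, from rig import robot gives the robot as it stands. The module is installed in compiled form; this text tells all that it offers.
- The arm moves only by the tool carry_out, never from a script. Its argument "series" is a list of rows, each a list of 7 numbers: the shift along the tool's x, y, z in mm, then the turn, a rotation vector about the tool's x, y, z in degrees, then the gripper command: -1 is shut, 1 is fully open, values between are in proportion. In form: [[tx, ty, tz, rx, ry, rz, claw], ...]. A call has 1 to 8 rows; each row is the pose to reach, as a shift and turn from the pose measured when the call began, along the tool's axes at that moment; what a row does not reach only later rows make up. A row lasts 1/8 s, in which the tool goes at most 62.5 mm and 10.7 degrees, less where a joint would pass 70% of its speed; a pose out of reach is approached as far as the arm can. A call with a gripper value outside its range is refused whole. The fingers move at their own pace and stop on an object; "force" is the grip in N (left out, the last holds). Time passes only in rows, so rows that repeat a pose let the fingers close. It gives the time, the measured TCP pose, the force and the opening at its end, in the units of the state.
- robot.get_obs(): the state, without advancing time (a new reading comes with each control period).
- robot.camera(name): name is "scene" or "top" or "wrist"; returns a dict with "pixels" (420x560x3 uint8, red, green, blue), "fx", "fy", "cx", "cy" (pixels), "position" and "attitude" of the camera in the world. Camera axes: x right, y down, z forward; pixel columns grow to the right and rows downward; lengths in m; the calibration is good to about 2 mm. A picture is of the moment at which its call begins. There is no depth.
- robot.hand_in(): hands the job in, once; it reports no verdict.
The state is a dict: "time": time; "q": joint angles; "joint_velocities": joint speeds; "joint_torque": joint torques, N m; "position": TCP position; "tool_rot": TCP orientation; "ft_force": force on the tool from outside, world axes, zero at the start; "moment": the same for the moment, N m; "grip_width": finger opening in m.
Only numpy, scipy, OpenCV 4.12 (cv2) and the standard library are available. Lean on these libraries where they do the work, as an engineer would, in place of code of your own. Each camera call takes 0.05 s, during which the arm holds its last target.

## Working session

There is one attempt and no reset: what is moved stays moved. The work goes in short steps, Python scripts to look and compute and a tool call to move; the robot and the scene stay as the last step left them, time stands still between calls to the robot, and variables do not carry over. Pictures are saved under pics/ and viewed, and the job is handed in when it is done.

Besides the shell and the picture viewer there is one more tool, called after "Call:" by a JSON object that holds its "name" and its "arguments", one argument or row to a line. carry_out: Moves the arm, as the interface text tells. Its arguments: {"type":"object","properties":{"series":{"type":"array"},"force":{"type":"number"}},"required":["series"]}

```bash
mkdir -p pics; python3 - <<'E'
from rig import robot
import cv2,numpy as np
o=robot.get_obs()
for k,v in o.items(): print(k,np.round(v,4))
for n in("scene","top","wrist"):
    c=robot.camera(n); cv2.imwrite(f"pics/{n}0.png",c["pixels"][:,:,::-1])
    print(n,c["fx"],c["cx"],c["cy"],np.round(c["position"],4),np.round(c["attitude"],4))
E
```

```text
time 0.0
q [-1.4865  0.5285  1.4339 -0.      1.1814 -0.1785]
joint_velocities [-0.0003 -0.0002 -0.0001 -0.0015  0.0013  0.0004]
joint_torque [-5.00000e-04 -4.40047e+01 -1.76590e+01  6.31000e-02  5.81000e-02
 -2.00000e-04]
position [ 0.1623 -0.6028  0.2216]
tool_rot [ 9.914e-01  1.310e-01  1.000e-04 -1.100e-03]
ft_force [-0.3326 -0.2093  0.493 ]
moment [-0.0099  0.0043  0.0208]
grip_width 0.0869
scene 507.27296560888925 277.8993588997478 196.47095060615925 [0.9174 0.6783 0.7893] [ 0.2401  0.8921 -0.3713 -0.0924]
top 422.0296388592429 276.1409562132341 216.47044880947573 [0.4432 0.0821 0.8804] [-0.7015  0.7093 -0.0443  0.0524]
wrist 361.97856880979504 282.7287881841365 212.93421485708137 [ 0.2388 -0.5821  0.3834] [ 0.785  -0.6023 -0.0889  0.1146]
```

View pics/scene0.png

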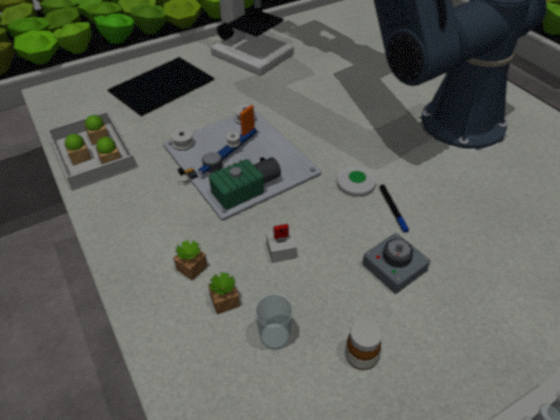

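View pics/top0.png

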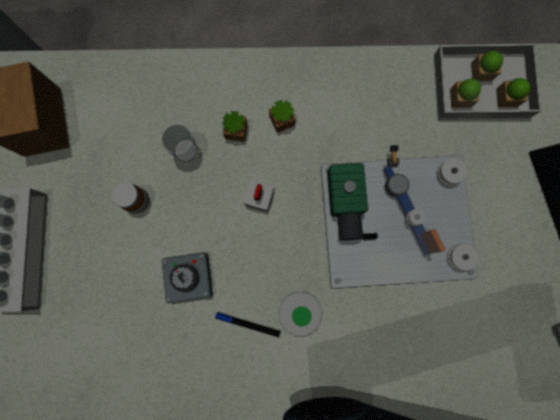

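View pics/wrist0.png

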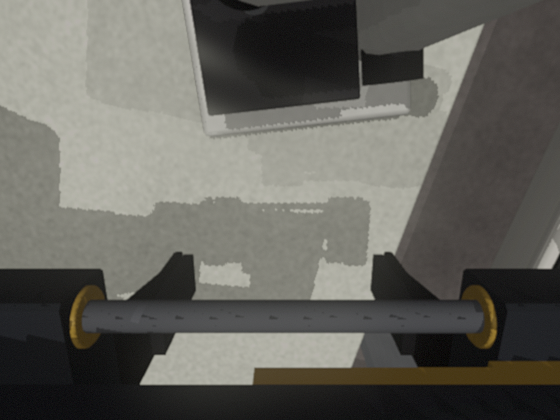

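```bash
cat > h.py <<'E'
from rig import robot
import cv2,numpy as np
from scipy.spatial.transform import Rotation as R
def load(n):
    c=robot.camera(n); c["R"]=R.from_quat(c["attitude"]).as_matrix(); return c
def ray(c,u,v):
    d=c["R"]@np.array([(u-c["cx"])/c["fx"],(v-c["cy"])/c["fy"],1.]); return np.array(c["position"]),d
def onz(c,u,v,z):
    p,d=ray(c,u,v); return p+d*(z-p[2])/d[2]
def tri(rs):
    A=np.zeros((3,3));b=np.zeros(3)
    for p,d in rs:
        d=d/np.linalg.norm(d);M=np.eye(3)-np.outer(d,d);A+=M;b+=M@p
    x=np.linalg.solve(A,b)
    return x,[np.linalg.norm(np.cross(x-p,d/np.linalg.norm(d)))for p,d in rs]
def proj(c,X):
    x=c["R"].T@(np.array(X)-c["position"]); return np.array([c["cx"]+c["fx"]*x[0]/x[2],c["cy"]+c["fy"]*x[1]/x[2]])
def blobs(c,lo,hi,amin=15):
    hsv=cv2.cvtColor(c["pixels"],cv2.COLOR_RGB2HSV)
    m=cv2.inRange(hsv,np.array(lo),np.array(hi))
    n,l,s,ce=cv2.connectedComponentsWithStats(m)
    return [(s[i,4],np.round(ce[i],1),s[i,:4],l==i) for i in range(1,n) if s[i,4]>=amin]
def save(c,name,box=None,k=1):
    im=c["pixels"][:,:,::-1]
    if box: im=im[box[1]:box[3],box[0]:box[2]]
    cv2.imwrite(f"pics/{name}.png",cv2.resize(im,None,fx=k,fy=k,interpolation=cv2.INTER_CUBIC))
def rel(X,Rt):
    """tool-frame shift (mm) and turn (deg) to reach world pose"""
    o=robot.get_obs();R0=R.from_quat(o["tool_rot"])
    return np.round(R0.inv().apply(np.array(X)-o["position"])*1000,1),np.round((R0.inv()*Rt).as_rotvec(degrees=True),1)
E
python3 - <<'E'
from h import *
t=load("top");s=load("scene")
for n,c in(("top",t),("scene",s)):
    for nm,lo,hi in(("red",(0,150,90),(6,255,255)),("red2",(172,150,90),(180,255,255)),("orange",(7,150,120),(18,255,255))):
        for b in blobs(c,lo,hi,8): print(n,nm,b[:3])
save(t,"t1",(140,150,300,330),5 if 0 else 4);save(s,"s1",(240,170,440,300),4);save(t,"t2",(300,130,500,300),4);save(s,"s2",(150,90,330,230),4)
E
```

```text
top red (np.int32(34), array([256.9, 190.5]), array([254, 185,   7,  12], dtype=int32))
scene red (np.int32(42), array([280.5, 226.6]), array([274, 225,  14,   5], dtype=int32))
scene orange (np.int32(26), array([246.2, 109.3]), array([241, 106,  12,   8], dtype=int32))
```

```bash
ls pics
```

```text
s1.png
s2.png
scene0.png
t1.png
t2.png
top0.png
wrist0.png
```

View pics/t1.png

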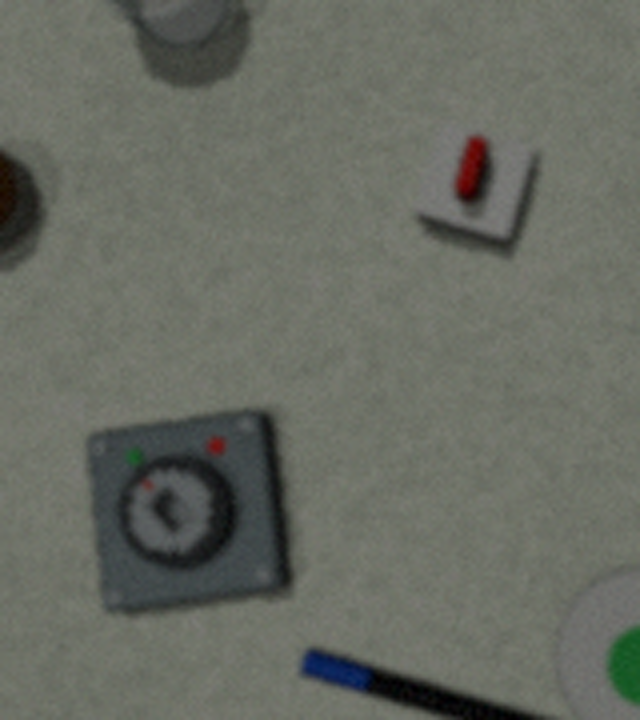

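View pics/s1.png

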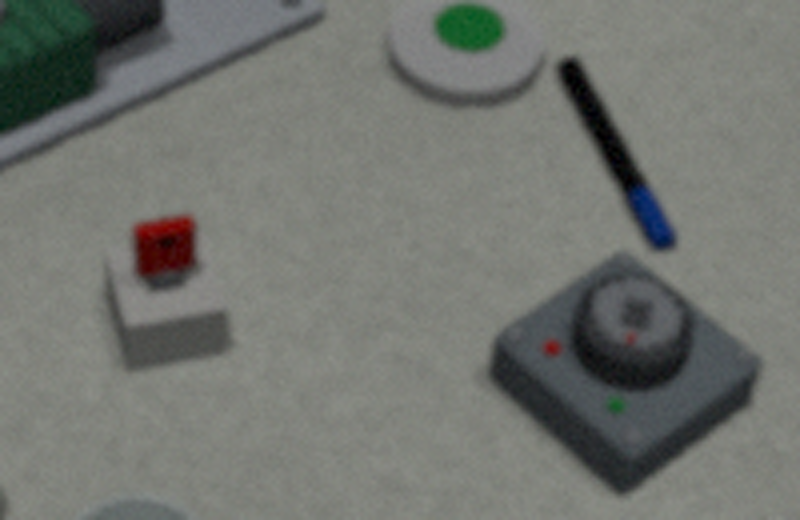

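View pics/t2.png

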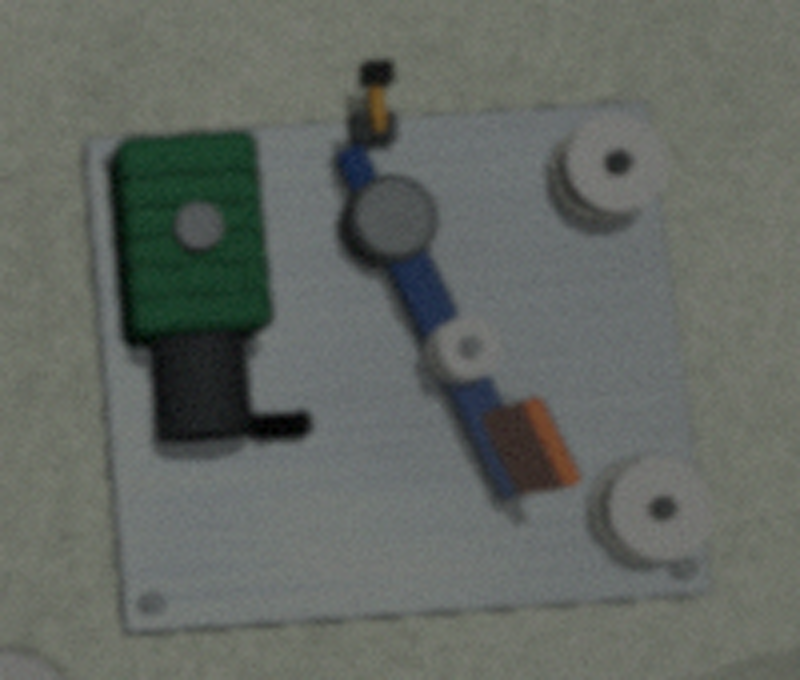

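View pics/s2.png

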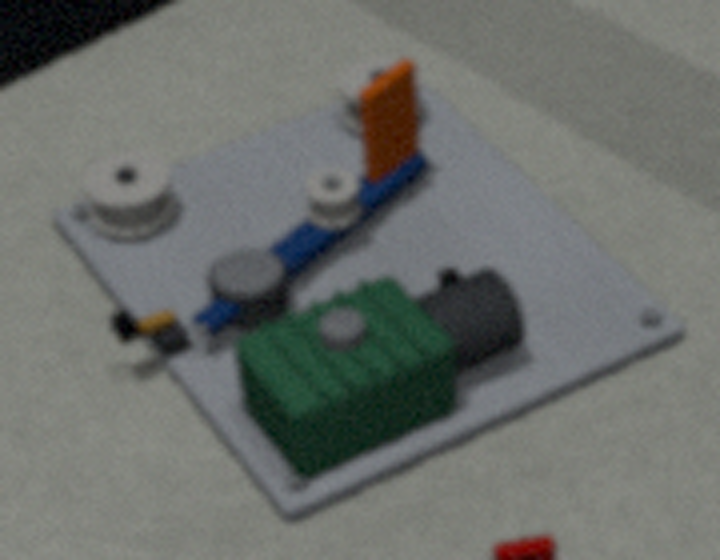

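```bash
python3 - <<'E'
from h import *
t=load("top");s=load("scene")
T=lambda x,y:(140+(x-1.5)/4,150+(y-1.5)/4)
S=lambda x,y:(240+(x-1.5)/4,170+(y-1.5)/4)
print("key top",onz(t,*T(470,168),.072))
k=[onz(t,*T(*p),.075) for p in((477,142),(463,194))];print("dir",k)
# holder top corners
print("holder",[onz(t,*T(*p),.035)[:2].round(4) for p in((537,150),(508,240),(420,214))])
print("key scene: top edge mid", tri([ray(t,*T(474,165)),ray(s,*S(165,222))]))
print("cyl top",onz(t,*T(174,511),.061),onz(s,*S(636,314),.061))
print("cyl mark",onz(t,*T(148,485),.061),onz(s,*S(630,340),.061))
print("slot ends",[onz(t,*T(*p),.061)[:2].round(4) for p in((155,492),(190,530))])
print("green/red dot",[onz(t,*T(*p),.035)[:2].round(4) for p in((135,456),(216,445))])
T2=lambda x,y:(300+(x-1.5)/4,130+(y-1.5)/4)
S2=lambda x,y:(150+(x-1.5)/4,90+(y-1.5)/4)
pc=[onz(t,*T2(*p),.012)[:2].round(4) for p in((88,140),(645,102),(707,590),(128,630))];print("plate",pc, np.mean(pc,0))
print("pivot cap", tri([ray(t,*T2(396,216)),ray(s,*S2(248,268))]))
print("tab top ends (front)",[onz(t,*T2(*p),.1)[:2].round(4) for p in((537,402),(570,480))])
print("tab top", tri([ray(t,*T2(553,441)),ray(s,*S2(388,80))]))
E
```

```text
key top [0.60398751 0.12733585 0.072     ]
dir [array([0.61623052, 0.12370526, 0.075     ]), array([0.59060479, 0.13061647, 0.075     ])]
holder [array([0.6203, 0.0951]), array([0.574 , 0.1103]), array([0.5879, 0.1549])]
key scene: top edge mid (array([0.60467575, 0.1248924 , 0.07724908]), [np.float64(0.0003415248403441482), np.float64(0.00034152484034430397)])
cyl top [0.4398162  0.27131467 0.061     ] [0.43986061 0.27057952 0.061     ]
cyl mark [0.45237272 0.28414895 0.061     ] [0.45190733 0.28105434 0.061     ]
slot ends [array([0.449 , 0.2807]), array([0.4307, 0.2634])]
green/red dot [array([0.4671, 0.2974]), array([0.4721, 0.2569])]
plate [array([ 0.6722, -0.0057]), array([ 0.6888, -0.2994]), array([ 0.4341, -0.3129]), array([ 0.417 , -0.0196])] [ 0.553025 -0.1594  ]
pivot cap (array([ 0.62226258, -0.15604128,  0.04704289]), [np.float64(0.0006703203495432549), np.float64(0.0006703203495433665)])
tab top ends (front) [array([ 0.5218, -0.2011]), array([ 0.4856, -0.214 ])]
tab top (array([ 0.5039296 , -0.20738107,  0.10071593]), [np.float64(0.0004235059879668042), np.float64(0.00042350598796672754)])
```

```bash
cat >> h.py <<'E'
def down(yaw): # tool pointing down, tool x at yaw deg
    return R.from_euler('z',yaw,degrees=True)*R.from_quat([1,0,0,0])
def go(x,y,z,yaw):
    print("shift/turn",*rel((x,y,z),down(yaw)))
E
python3 -c "
from h import *
go(.604,.126,.16,163)"
```

```text
shift/turn [ 616.  -589.6   62.6] [  -0.    -0.  -147.9]
```

Call:
{"name": "carry_out", "arguments": {
  "series": [
    [40, -37, 0, 0, 0, -10, 1],
    [80, -74, 0, 0, 0, -20, 1],
    [120, -111, 0, 0, 0, -30, 1],
    [160, -148, 0, 0, 0, -40, 1],
    [200, -185, 0, 0, 0, -50, 0.5],
    [240, -222, 0, 0, 0, -60, 0.2],
    [280, -260, 0, 0, 0, -70, 0],
    [320, -300, 0, 0, 0, -80, 0]
  ],
  "force": 30
}}

```text
time: 1.35
position: [0.3945, -0.2293, 0.2228]
tool_rot: [0.673, 0.739, 0.0, 0.0]
ft_force: [0.3, -0.7, 0.7]
grip_width: 0.0548
```

```bash
python3 -c "
from h import *
go(.604,.126,.16,163)"
```

```text
shift/turn [334.2 241.8  62.9] [  0.    0.1 -67.6]
```

Call:
{"name": "carry_out", "arguments": {
  "series": [
    [48, 34, 0, 0, 0, -10, 0],
    [96, 69, 0, 0, 0, -20, 0],
    [144, 104, 10, 0, 0, -30, 0],
    [192, 139, 20, 0, 0, -40, 0],
    [240, 174, 30, 0, 0, -50, 0],
    [288, 208, 40, 0, 0, -60, 0],
    [334, 242, 55, 0, 0, -67.6, 0],
    [334, 242, 63, 0, 0, -67.6, 0]
  ]
}}

```text
time: 2.35
position: [0.6058, 0.1294, 0.159]
tool_rot: [0.146, 0.989, 0.0, 0.001]
ft_force: [-0.2, -0.5, -0.4]
grip_width: 0.0432
```

```bash
python3 -c "
from h import *
go(.604,.126,.16,163);w=load('wrist');save(w,'w1');print(proj(w,(.604,.126,.075)),robot.get_obs()['q'])"
```

```text
shift/turn [ 0.7 -3.8 -1. ] [0.1 0.1 0.2]
[276.70352754 218.79656766] [ 2.74413906e-02  5.93826264e-01  1.51315823e+00 -7.23765389e-04
  1.03623823e+00 -1.24824788e+00]
```

View pics/w1.png

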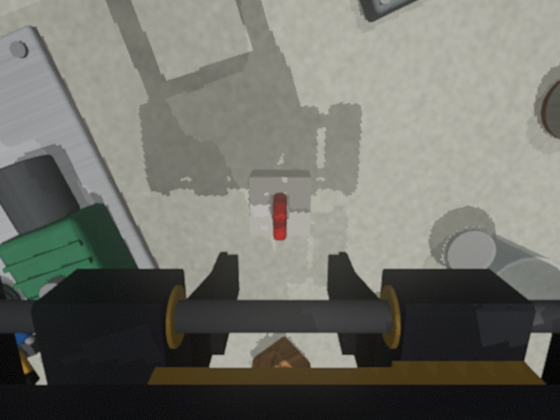

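```bash
python3 -c "
from h import *
w=load('wrist');save(w,'w2',(220,150,340,270),6)
for b in blobs(w,(0,120,60),(8,255,255),8)+blobs(w,(172,120,60),(180,255,255),8): print(b[:3],cv2.minAreaRect(np.argwhere(b[3])[:,::-1].astype(np.int32)))
print(w['position'],R.from_quat(w['attitude']).as_matrix()[:,2])
for x in (-.015,.015):
  for y in(-.005,.005):
    for z in (.043,.075):
      a=np.radians(-17);print(x,y,z,proj(w,(.604+x*np.cos(a)-y*np.sin(a),.126+x*np.sin(a)+y*np.cos(a),z)).round(1))
"
```

```text
(np.int32(478), array([283.3, 222. ]), array([277, 200,  13,  43], dtype=int32)) ((283.0, 221.0), (42.0, 12.0), 90.0)
[0.5282881  0.15105076 0.319654  ] [ 0.27405006 -0.08479809 -0.95796965]
-0.015 -0.005 0.043 [274.4 190.8]
-0.015 -0.005 0.075 [273.3 201.2]
-0.015 0.005 0.043 [287.2 190.8]
-0.015 0.005 0.075 [287.6 201.2]
0.015 -0.005 0.043 [274.6 227. ]
0.015 -0.005 0.075 [273.6 241.4]
0.015 0.005 0.043 [287. 227.]
0.015 0.005 0.075 [287.4 241.4]
```

View pics/w2.png

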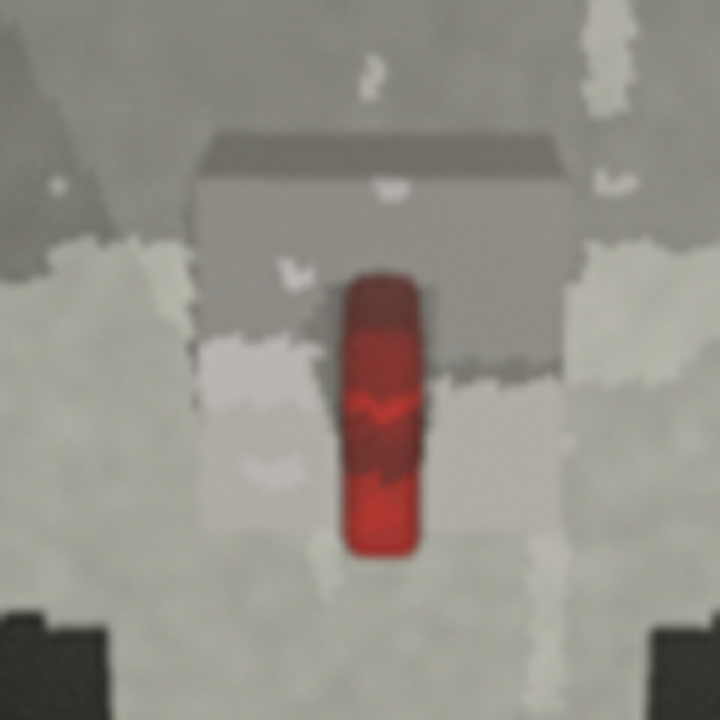

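```bash
python3 -c "
from h import *
go(.605,.127,.047,163);print(robot.get_obs()['grip_width'])"
```

```text
shift/turn [ -1.9   1.6 111.5] [-0.1 -0.1  0. ]
0.04382287260437381
```

Call:
{"name": "carry_out", "arguments": {
  "series": [
    [-1.9, 1.6, 40, 0, 0, 0, 0],
    [-1.9, 1.6, 80, 0, 0, 0, 0],
    [-1.9, 1.6, 105, 0, 0, 0, 0],
    [-1.9, 1.6, 111.5, 0, 0, 0, 0],
    [-1.9, 1.6, 111.5, 0, 0, 0, 0],
    [-1.9, 1.6, 111.5, 0, 0, 0, -1],
    [-1.9, 1.6, 111.5, 0, 0, 0, -1],
    [-1.9, 1.6, 111.5, 0, 0, 0, -1]
  ],
  "force": 30
}}

```text
time: 3.45
position: [0.6054, 0.1271, 0.0477]
tool_rot: [0.148, 0.989, -0.001, -0.001]
ft_force: [0.6, -0.2, 0.1]
grip_width: 0.0214
```

```bash
python3 -c "
from h import *
go(.605,.127,.047,163);print(robot.get_obs()['grip_width'])"
```

```text
shift/turn [ 0.4 -0.2  0.7] [-0.1 -0.   0. ]
0.02136637848662439
```

Call:
{"name": "carry_out", "arguments": {
  "series": [
    [0, 0, 0, 0, 0, 0, -1],
    [0, 0, 0, 0, 0, 0, -1],
    [0, 0, 0, 0, 0, 0, -1],
    [0, 0, 0, 0, 0, 0, -1]
  ]
}}

```text
time: 3.95
position: [0.6056, 0.1272, 0.048]
tool_rot: [0.148, 0.989, -0.0, -0.0]
ft_force: [-0.3, 0.8, 2.4]
grip_width: 0.01
```

```bash
python3 -c "
from h import *
o=robot.get_obs();go(.605,.127,.12,163);print(o['grip_width'],o['ft_force'],o['position'])"
```

```text
shift/turn [  0.5  -0.4 -72. ] [-0.1 -0.   0. ]
0.010048936815927344 [-0.32185689  0.77485128  2.39685203] [0.60556426 0.12721905 0.04799999]
```

Call:
{"name": "carry_out", "arguments": {
  "series": [
    [0, 0, -25, 0, 0, 0, -1],
    [0, 0, -50, 0, 0, 0, -1],
    [0, 0, -80, 0, 0, 0, -1],
    [0, 0, -110, 0, 0, 0, -1],
    [0, 0, -110, 0, 0, 0, -1]
  ]
}}

```text
time: 4.58
position: [0.6074, 0.1273, 0.1601]
tool_rot: [0.148, 0.989, -0.0, 0.002]
ft_force: [-0.1, -0.4, -0.1]
grip_width: 0.0099
```

```bash
python3 -c "
from h import *
o=robot.get_obs();go(.44,.271,.157,224);print(o['grip_width'],o['ft_force'],o['position'])
s=load('scene');save(s,'s3',(220,130,380,270),4)"
```

```text
shift/turn [202.1  88.5   2.3] [ -0.1   0.3 -61. ]
0.009855669311652207 [-0.09208509 -0.40837659 -0.13600607] [0.60739531 0.12734261 0.16013104]
```

View pics/s3.png

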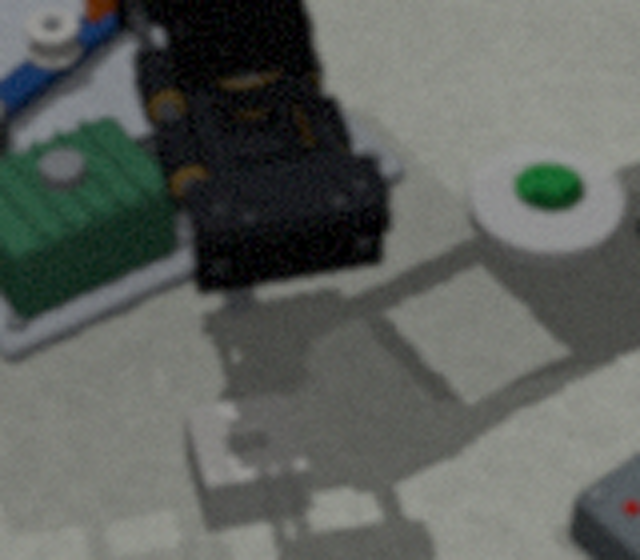

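Call:
{"name": "carry_out", "arguments": {
  "series": [
    [30, 12, 0, 0, 0, -9, -1],
    [60, 26, 0, 0, 0, -18, -1],
    [90, 39, 0, 0, 0, -27, -1],
    [120, 52, 0, 0, 0, -36, -1],
    [150, 66, 0, 0, 0, -45, -1],
    [180, 79, 0, 0, 0, -54, -1],
    [202, 88.5, 2, 0, 0, -61, -1],
    [202, 88.5, 2, 0, 0, -61, -1]
  ]
}}

```text
time: 5.62
position: [0.436, 0.2711, 0.1545]
tool_rot: [-0.375, 0.927, -0.0, -0.002]
ft_force: [0.3, 0.5, -0.4]
grip_width: 0.0099
```

```bash
python3 -c "
from h import *
o=robot.get_obs();go(.44,.271,.157,224);print(o['grip_width'],o['q'])
w=load('wrist');save(w,'w3');print(proj(w,(.44,.271,.061)));t=load('top');save(t,'t3',(120,190,300,330),4);
s=load('scene');save(s,'s4',(330,170,490,310),4)"
```

```text
shift/turn [-2.8 -2.9 -2.5] [ 0.  -0.2  0.1]
0.009865147134502004 [ 3.39056879e-01  4.79237226e-01  1.77559925e+00 -1.39856436e-03
  8.90921994e-01 -2.00048016e+00]
[278.62341179 219.65211341]
```

View pics/w3.png

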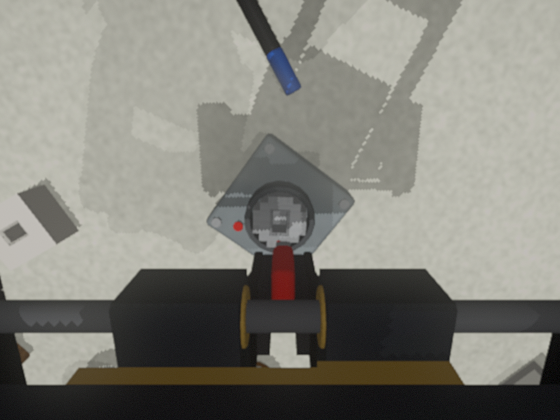

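View pics/s4.png

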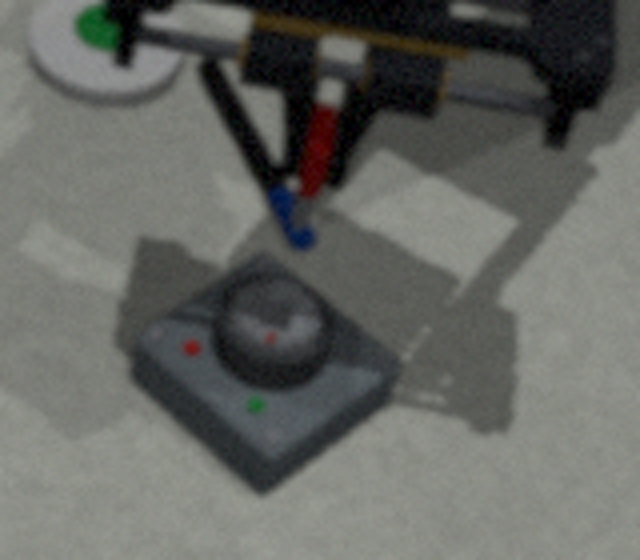

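```bash
python3 -c "
from h import *
w=load('wrist');save(w,'w4',(230,170,330,310),5)
o=robot.get_obs();print(o['position'])
for d in(-.0085,.0085):
  for a in (40,44,48):
    r=np.radians(a);print(a,d,proj(w,(.44+d*np.cos(r),.271+d*np.sin(r),.061)).round(1))
"
```

```text
[0.4395442  0.27033203 0.15574247]
40 -0.0085 [283.4 205.3]
44 -0.0085 [282.6 205.3]
48 -0.0085 [281.8 205.3]
40 0.0085 [281.8 227.2]
44 0.0085 [282.6 227.2]
48 0.0085 [283.4 227.2]
```

View pics/w4.png

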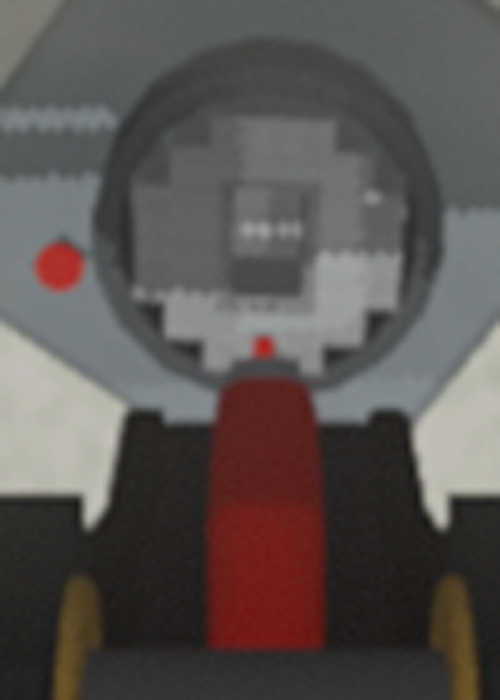

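```bash
python3 -c "
from h import *
go(.4404,.2724,.100,224);"
```

```text
shift/turn [-2.1  1.  55.7] [-0.1 -0.  -0.1]
```

Call:
{"name": "carry_out", "arguments": {
  "series": [
    [-2.1, 1, 25, 0, 0, 0, -1],
    [-2.1, 1, 45, 0, 0, 0, -1],
    [-2.1, 1, 53, 0, 0, 0, -1],
    [-2.1, 1, 53, 0, 0, 0, -1],
    [-2.1, 1, 53, 0, 0, 0, -1]
  ]
}}

```text
time: 6.45
position: [0.4412, 0.2725, 0.1033]
tool_rot: [-0.374, 0.928, -0.001, 0.001]
ft_force: [0.7, -0.7, -1.0]
grip_width: 0.0094
```

```bash
python3 -c "
from h import *
go(.4404,.2724,.074,224);w=load('wrist');save(w,'w5',(230,190,330,310),5);s=load('scene');save(s,'s5',(350,190,450,300),6)"
```

```text
shift/turn [ 0.7  0.5 29.3] [-0.1  0.1 -0.1]
```

View pics/w5.png

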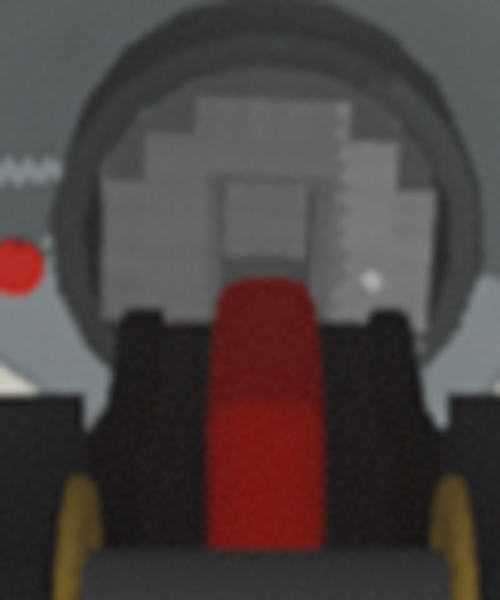

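View pics/s5.png

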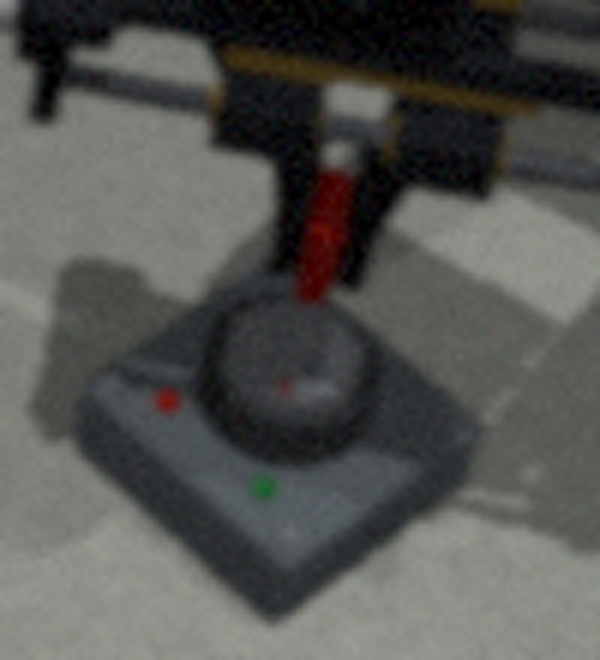

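```bash
python3 -c "
from h import *
s=load('scene');o=robot.get_obs();p=o['position'];print(p)
for h in(-.035,-.005,.027): 
  q=proj(s,p+[0,0,h]);print(h,q.round(1),((q-[350,190])*6).round())
q=proj(s,(.4404,.2724,.061));print(((q-[350,190])*6).round())
save(s,'s6',(370,170,430,270),8)
w=load('wrist')
for h in(-.035,-.005,.027): print(((proj(w,p+[0,0,h])-[230,190])*5).round())
"
```

```text
[0.44092587 0.27263236 0.10344402]
-0.035 [399.5 246.5] [297. 339.]
-0.005 [402.2 235.8] [313. 275.]
0.027 [405.1 223.8] [331. 203.]
[294. 353.]
[263. 275.]
[262. 387.]
[261. 552.]
```

View pics/s6.png

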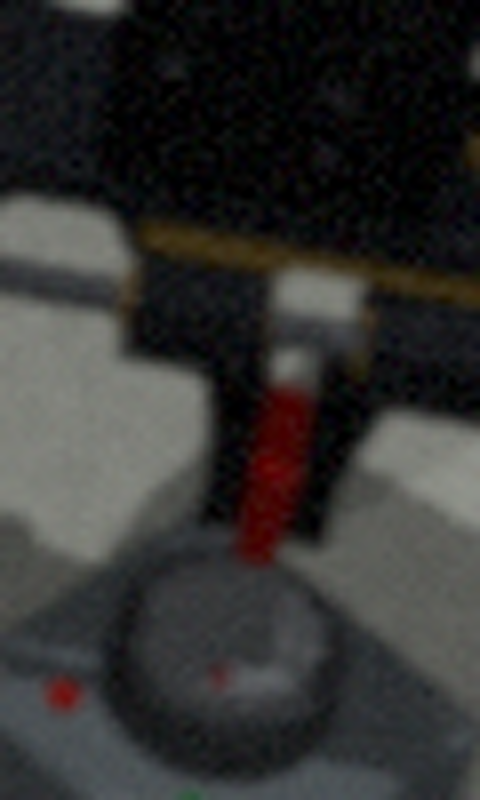

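Call:
{"name": "carry_out", "arguments": {
  "series": [
    [0, 0, 10, 0, 0, 0, -1],
    [0, 0, 18, 0, 0, 0, -1],
    [0, 0, 18, 0, 0, 0, -1]
  ]
}}

```text
time: 7.02
position: [0.4401, 0.2724, 0.0844]
tool_rot: [-0.374, 0.927, -0.001, -0.0]
ft_force: [0.4, 1.1, -1.2]
grip_width: 0.0096
```

Tip is about 11 mm into the slot with no force; continue.

Call:
{"name": "carry_out", "arguments": {
  "series": [
    [0, 0, 6, 0, 0, 0, -1],
    [0, 0, 10, 0, 0, 0, -1],
    [0, 0, 12, 0, 0, 0, -1],
    [0, 0, 12, 0, 0, 0, -1],
    [0, 0, 12, 0, 0, 0, -1]
  ]
}}

```text
time: 7.65
position: [0.44, 0.2723, 0.0738]
tool_rot: [-0.374, 0.927, -0.001, -0.0]
ft_force: [-1.7, -2.0, 12.1]
grip_width: 0.0098
```

```bash
python3 -c "
from h import *
go(.4404,.2724,.074,224);o=robot.get_obs();print(o['position'],o['ft_force'],o['moment'])
s=load('scene');save(s,'s7',(350,190,450,300),6)"
```

```text
shift/turn [-0.3 -0.2 -0.2] [-0.1 -0.  -0.1]
[0.44000792 0.27233329 0.07377444] [-1.69493911 -2.00590494 12.08660023] [-0.08042207  0.42723972 -0.0097427 ]
```

View pics/s7.png

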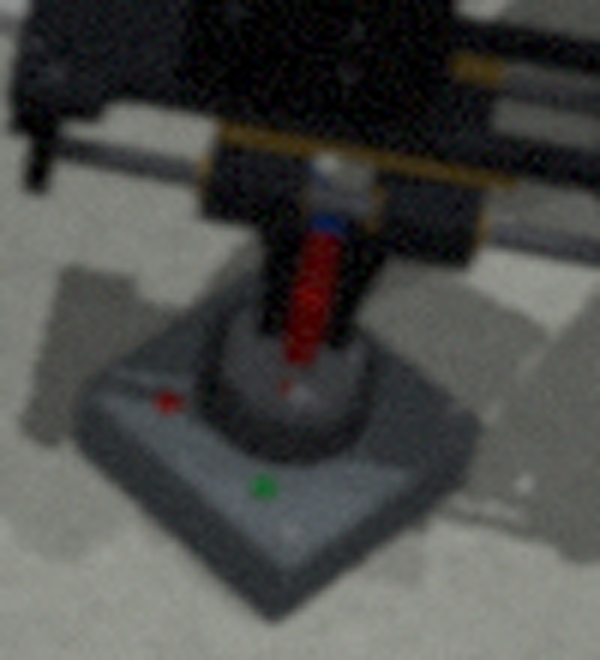

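Call:
{"name": "carry_out", "arguments": {
  "series": [
    [0, 0, 0.4, 0, 0, 8, -1],
    [0, 0, 0.4, 0, 0, 16, -1],
    [0, 0, 0.4, 0, 0, 24, -1],
    [0, 0, 0.4, 0, 0, 32, -1],
    [0, 0, 0.4, 0, 0, 40, -1],
    [0, 0, 0.4, 0, 0, 48, -1],
    [0, 0, 0.4, 0, 0, 56, -1],
    [0, 0, 0.4, 0, 0, 60, -1]
  ]
}}

```text
time: 8.7
position: [0.4405, 0.2729, 0.0739]
tool_rot: [0.141, 0.99, -0.0, 0.001]
ft_force: [-0.6, 1.4, 4.1]
grip_width: 0.0096
```

```bash
python3 -c "
from h import *
go(.4404,.2724,.074,154);o=robot.get_obs();print(o['position'],o['ft_force'],o['moment'],o['q'])"
```

```text
shift/turn [-0.  -0.5 -0.1] [0.  0.1 9.8]
[0.44048245 0.27285827 0.07392086] [-0.63302529  1.3534756   4.1386352 ] [ 0.37117013 -0.0049539   0.03564411] [ 3.39264068e-01  6.19685344e-01  1.82428704e+00 -1.45145315e-03
  6.95987409e-01 -9.46948942e-01]
```

Call:
{"name": "carry_out", "arguments": {
  "series": [
    [0, 0, 0.3, 0, 0, 6, -1],
    [0, 0, 0.3, 0, 0, 12, -1],
    [0, 0, 0.3, 0, 0, 12, -1]
  ]
}}

```text
time: 9.07
position: [0.4406, 0.273, 0.0739]
tool_rot: [0.243, 0.97, 0.0, 0.001]
ft_force: [0.1, 0.4, 4.2]
grip_width: 0.0101
```

```bash
python3 -c "
from h import *
go(.4404,.2724,.074,154);o=robot.get_obs();print(o['position'],o['ft_force'],o['moment'],o['q'])"
```

```text
shift/turn [-0.2 -0.6 -0.1] [ 0.1  0.1 -2.2]
[0.440564   0.27303512 0.07393178] [0.10683766 0.38692031 4.22772179] [ 0.13510535 -0.00220932  0.02991281] [ 3.39453473e-01  6.19673808e-01  1.82425751e+00 -1.22882980e-03
  6.95547343e-01 -7.38769266e-01]
```

Call:
{"name": "carry_out", "arguments": {
  "series": [
    [0, 0, 0.3, 0, 0, 5, -1],
    [0, 0, 0.3, 0, 0, 10, -1],
    [0, 0, 0.3, 0, 0, 10, -1]
  ]
}}

```text
time: 9.45
position: [0.4407, 0.2731, 0.0739]
tool_rot: [0.326, 0.945, 0.0, 0.001]
ft_force: [-1.0, -0.5, 5.4]
grip_width: 0.0099
```

```bash
python3 -c "
from h import *
go(.4404,.2724,.074,154);o=robot.get_obs();print(o['position'],o['ft_force'],o['moment'],o['q'])
s=load('scene');save(s,'s8',(350,190,450,300),6)
w=load('wrist');save(w,'w8',(180,130,380,310),4)"
```

```text
shift/turn [-0.2 -0.7 -0.1] [  0.1   0.1 -12. ]
[0.44069233 0.27310141 0.07391008] [-1.02814898 -0.50237603  5.37793617] [0.02158342 0.04972128 0.04202614] [ 3.39474049e-01  6.19731264e-01  1.82421441e+00 -1.18162316e-03
  6.95129563e-01 -5.66652967e-01]
```

View pics/s8.png

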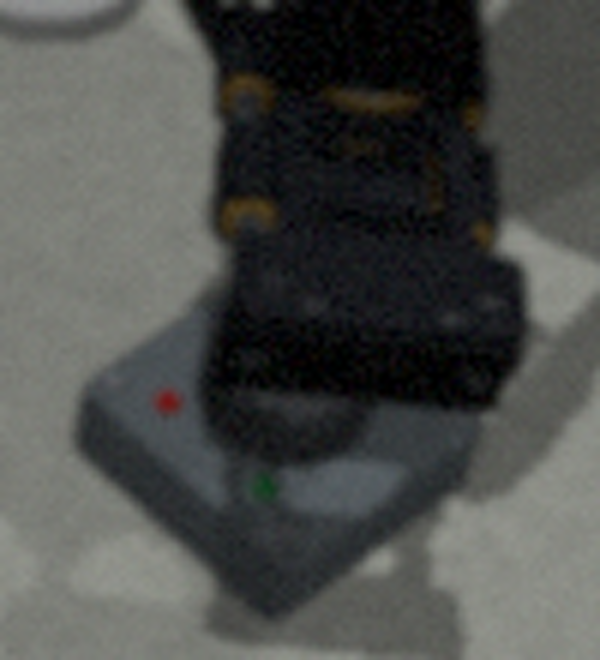

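View pics/w8.png

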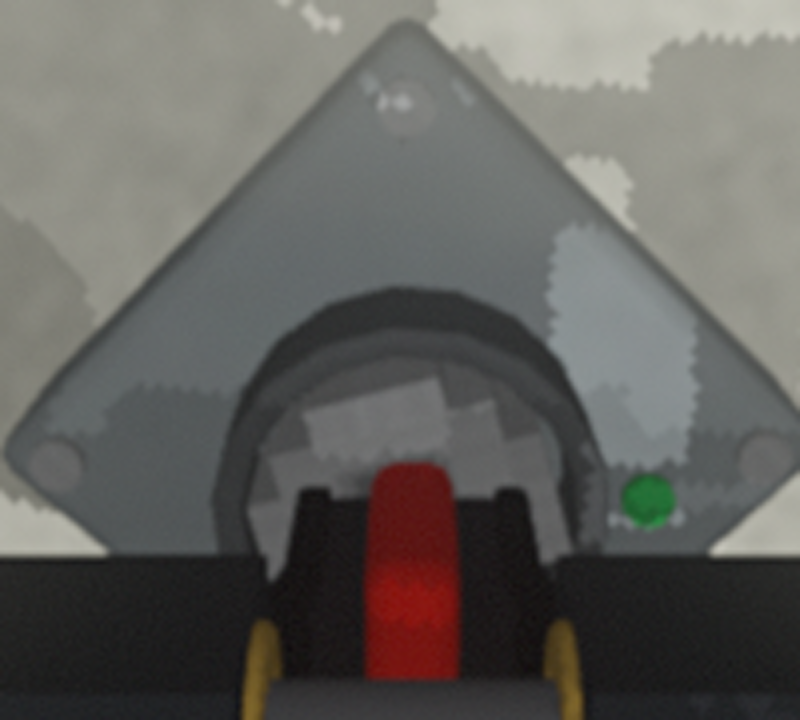

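Call:
{"name": "carry_out", "arguments": {
  "series": [
    [0, 0, 0.3, 0, 0, 4, -1],
    [0, 0, 0.3, 0, 0, 8, -1],
    [0, 0, 0.3, 0, 0, 8, -1]
  ]
}}

```text
time: 9.93
position: [0.4408, 0.2732, 0.0739]
tool_rot: [0.39, 0.921, 0.001, 0.001]
ft_force: [-0.6, 0.7, 5.7]
grip_width: 0.01
```

```bash
python3 -c "
from h import *
go(.4404,.2724,.074,154);o=robot.get_obs();print(o['position'],o['ft_force'],o['moment'],o['q'])
w=load('wrist');save(w,'w9',(180,130,380,310),4)"
```

```text
shift/turn [-0.3 -0.8 -0.1] [  0.1   0.1 -19.9]
[0.44078703 0.27321727 0.07389506] [-0.5919673   0.72123204  5.65764489] [0.02800732 0.07811545 0.2019685 ] [ 3.39629831e-01  6.19778085e-01  1.82416368e+00 -1.18836240e-03
  6.94736451e-01 -4.28935475e-01]
```

View pics/w9.png

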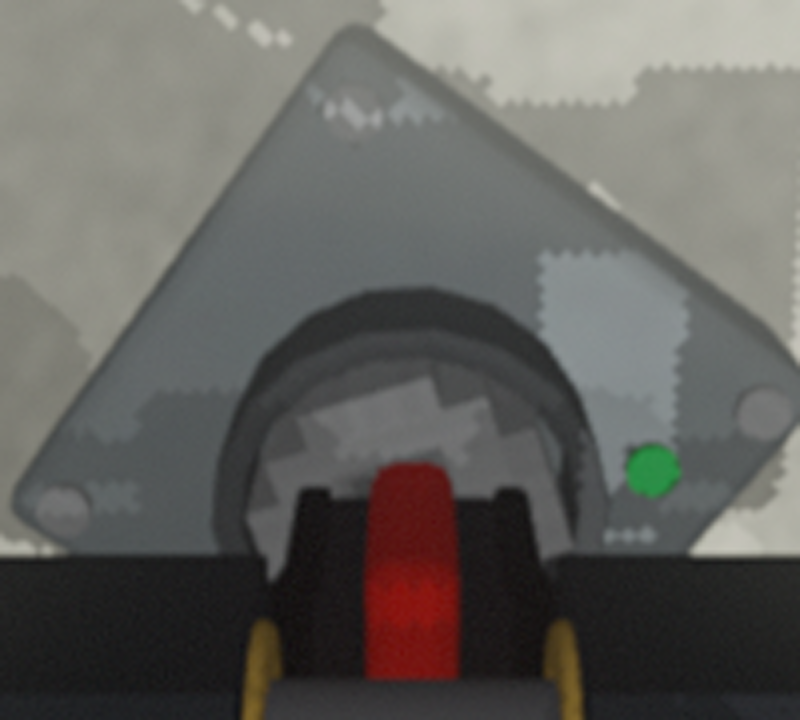

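Call:
{"name": "carry_out", "arguments": {
  "series": [
    [0, 0, 0, 0, 0, -5, -1],
    [0, 0, 0, 0, 0, -5, -1],
    [0, 0, 0, 0, 0, -5, -0.4],
    [0, 0, 0, 0, 0, -5, -0.4],
    [0, 0, 0, 0, 0, -5, -0.4],
    [0, 0, 0, 0, 0, -5, -0.4]
  ]
}}

```text
time: 10.72
position: [0.4407, 0.2732, 0.0738]
tool_rot: [0.349, 0.937, 0.001, 0.001]
ft_force: [1.0, 0.5, -0.3]
grip_width: 0.0258
```

```bash
python3 -c "
from h import *
o=robot.get_obs();print(o['grip_width'],o['position'],o['ft_force'],o['moment'])"
```

```text
0.02580035141439847 [0.44073364 0.27319527 0.07376542] [ 0.98637258  0.46641112 -0.33793002] [ 0.02407326 -0.1235432  -0.00715641]
```

Call:
{"name": "carry_out", "arguments": {
  "series": [
    [0, 0, -20, 0, 0, 0, -0.4],
    [0, 0, -40, 0, 0, 0, -0.4],
    [0, 0, -70, 0, 0, 0, -0.4],
    [0, 0, -110, 0, 0, 0, -0.4],
    [0, 0, -150, 0, 0, 0, -1],
    [0, 0, -150, 0, 0, 0, -1]
  ]
}}

```text
time: 11.48
position: [0.4424, 0.274, 0.2269]
tool_rot: [0.349, 0.937, 0.003, 0.004]
ft_force: [-0.1, 0.0, -0.9]
grip_width: 0.0132
```

```bash
python3 -c "
from h import *
w=load('wrist');save(w,'w10');s=load('scene');save(s,'s10',(350,190,450,300),6)"
```

```text
(no output)
```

View pics/w10.png

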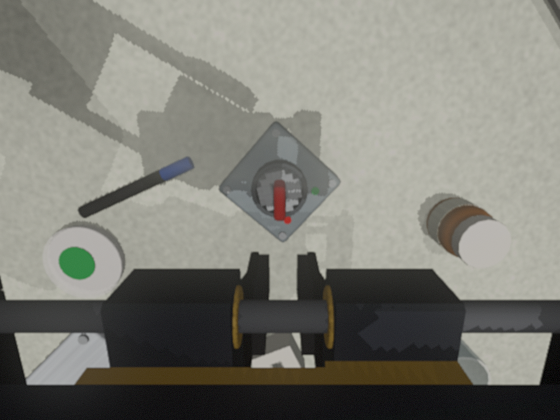

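View pics/s10.png

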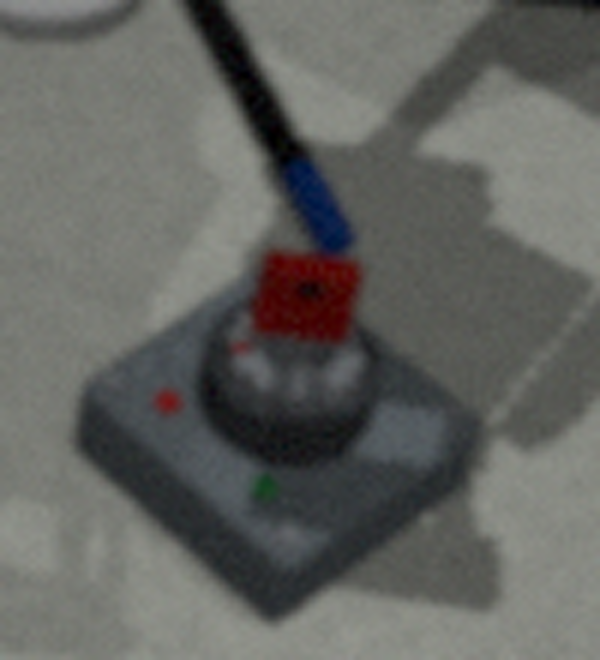

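```bash
python3 -c "
from h import *
s=load('scene');t=load('top')
for z in (.069,.101): print(((proj(s,(.4405,.2725,z))-[350,190])*6).round())
f=lambda x,y:(350+(x-2.5)/6,190+(y-2.5)/6)
print('mark',onz(s,*f(240,348),.061),'reddot',onz(s,*f(168,402),.035),'green',onz(s,*f(263,487),.035))
save(t,'t10',(140,230,230,320),6)"
```

```text
[298. 337.]
[315. 268.]
mark [0.45330972 0.26119721 0.061     ] reddot [0.46972176 0.25205548 0.035     ] green [0.46502549 0.29276022 0.035     ]
```

View pics/t10.png

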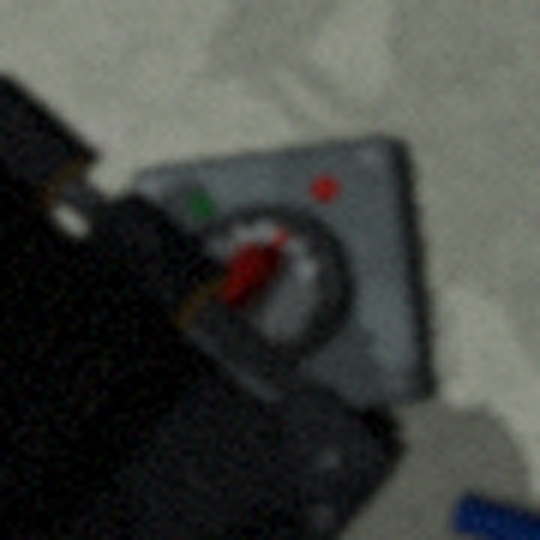

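```bash
python3 -c "
from h import *
go(.5035,-.207,.2,23.2)
t=load('top');print([onz(t,300+x/4,130+y/4,.06).round(3) for x,y in((310,425),(245,435))])"
```

```text
shift/turn [-362.7 -320.5   22.8] [-0.000e+00  1.000e-01  1.159e+02]
[array([ 0.515, -0.106,  0.06 ]), array([ 0.511, -0.074,  0.06 ])]
```

```bash
python3 -c "
from h import *
t=load('top');s=load('scene')
T2=lambda x,y:(300+(x-1.5)/4,130+(y-1.5)/4)
S2=lambda x,y:(150+(x-1.5)/4,90+(y-1.5)/4)
print(tri([ray(t,*T2(306,424)),ray(s,*S2(448,274))]))
print(tri([ray(t,*T2(306,424)),ray(s,*S2(440,282))]))
save(s,'s11',(240,140,280,180),12)
a=np.radians(203.2-.64*57.3)
for r in(.13,.138):print(.6225+r*np.cos(a),-.1557+r*np.sin(a))
"
```

```text
(array([ 0.51955818, -0.11014097,  0.03147779]), [np.float64(0.0008137569278049477), np.float64(0.0008137569278051453)])
(array([ 0.52164178, -0.11297708,  0.02374968]), [np.float64(0.002547074180804193), np.float64(0.0025470741808042655)])
0.4960770946628747 -0.12541388096635286
0.48829722356520544 -0.1235501197950515
```

Call:
{"name": "carry_out", "arguments": {
  "series": [
    [-40, -35, 0, 0, 0, 10, 0],
    [-80, -71, 0, 0, 0, 20, 0],
    [-120, -106, 0, 0, 0, 30, 0],
    [-160, -142, 0, 0, 0, 40, 0],
    [-200, -177, 0, 0, 0, 50, 0],
    [-240, -212, 0, 0, 0, 60, 0],
    [-280, -247, 0, 0, 0, 70, 0],
    [-320, -283, 0, 0, 0, 80, 0]
  ]
}}

```text
time: 12.82
position: [0.4959, -0.1522, 0.222]
tool_rot: [0.871, 0.49, -0.0, -0.0]
ft_force: [1.1, 0.0, -0.3]
grip_width: 0.0433
```

```bash
python3 -c "
from h import *
go(.4962,-.21,.16,23.2)"
```

```text
shift/turn [-49.2  30.3  62. ] [-0.   0.  35.5]
```

Call:
{"name": "carry_out", "arguments": {
  "series": [
    [-12, 8, 10, 0, 0, 9, 0],
    [-24, 15, 20, 0, 0, 18, 0],
    [-37, 23, 35, 0, 0, 27, 0],
    [-48, 30, 60, 0, 0, 35.5, 0],
    [-48, 30, 85, 0, 0, 35.5, 0],
    [-48, 30, 85, 0, 0, 35.5, 0]
  ]
}}

```text
time: 13.58
position: [0.4948, -0.2079, 0.1346]
tool_rot: [0.98, 0.201, -0.003, -0.002]
ft_force: [-0.6, 0.8, 0.3]
grip_width: 0.0437
```

```bash
python3 -c "
from h import *
go(.4984,-.2089,.06,23.2);w=load('wrist');save(w,'w12');print(proj(w,(.503,-.207,.1)),robot.get_obs()['q']);s=load('scene');save(s,'s12',(150,60,330,200),4)"
```

```text
shift/turn [ 3.2  2.8 74.5] [-0.3  0.3  0. ]
[288.15436448 233.74096844] [-6.05454260e-01  5.35398321e-01  1.73106440e+00 -6.63294430e-04
  8.79473339e-01  5.60074198e-01]
```

View pics/w12.png

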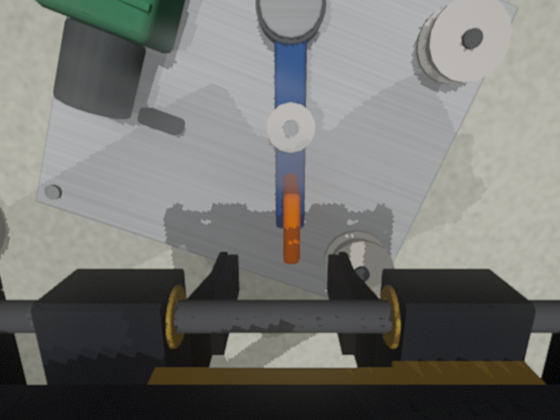

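View pics/s12.png

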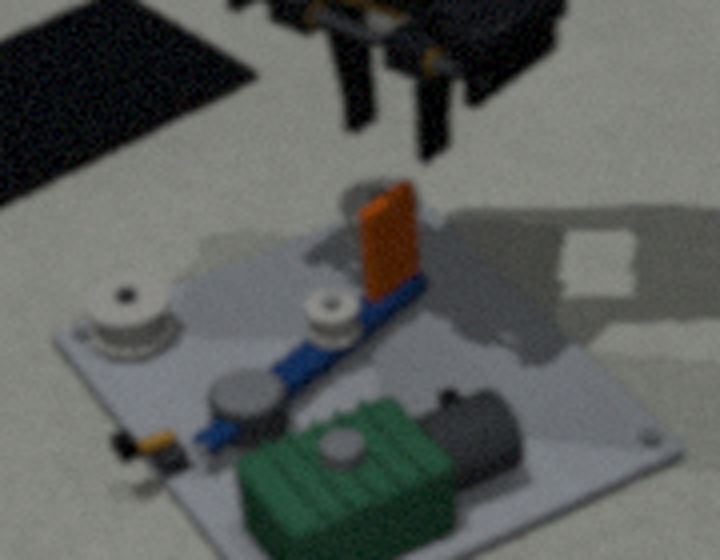

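Call:
{"name": "carry_out", "arguments": {
  "series": [
    [3, 2, 30, 0, 0, 0, 0],
    [3, 2, 55, 0, 0, 0, 0],
    [3, 2, 70, 0, 0, 0, 0],
    [3, 2, 74, 0, 0, 0, 0],
    [3, 2, 74, 0, 0, 0, -1],
    [3, 2, 74, 0, 0, 0, -1],
    [3, 2, 74, 0, 0, 0, -1],
    [3, 2, 74, 0, 0, 0, -1]
  ],
  "force": 30
}}

```text
time: 14.68
position: [0.5002, -0.2096, 0.0632]
tool_rot: [0.979, 0.202, -0.0, -0.0]
ft_force: [0.2, -2.9, -0.3]
grip_width: 0.0112
```

Call:
{"name": "carry_out", "arguments": {
  "series": [
    [0, 0, 0, 0, 0, 0, -1],
    [0, 0, 0, 0, 0, 0, -1],
    [0, 0, 0, 0, 0, 0, -1],
    [0, 0, 0, 0, 0, 0, -1]
  ]
}}

```text
time: 15.18
position: [0.5005, -0.2102, 0.0632]
tool_rot: [0.979, 0.202, -0.0, 0.0]
ft_force: [-0.0, -4.7, -2.0]
grip_width: 0.0097
```

```bash
python3 -c "
from h import *
o=robot.get_obs();p=o['position'];print(p,o['ft_force'],o['moment'],o['grip_width'])
r=p[:2]-[.6225,-.1557];R0=np.hypot(*r);a=np.degrees(np.arctan2(r[1],r[0]));print(R0,a,R.from_quat(o['tool_rot']).as_matrix()[:,0])
for d in(5,10,15,20,25,30,34,37):
  b=np.radians(a-d);X=[.6225+R0*np.cos(b),-.1557+R0*np.sin(b),p[2]]
  print(d,*rel(X,R.from_euler('z',-d,degrees=True)*R.from_quat(o['tool_rot'])))"
```

```text
[ 0.50046688 -0.21015847  0.06324611] [-0.037635   -4.68245572 -1.95064558] [-0.80455374  0.04964371  0.03307498] 0.009704549827353108
0.1336331066323412 -155.95071819625977 [ 9.18719698e-01  3.94909621e-01 -7.12225748e-04]
5 [  0.3 -11.7  -0. ] [ 0. -0.  5.]
10 [  1.7 -23.2  -0. ] [ 0. -0. 10.]
15 [  4.1 -34.6  -0. ] [ 0. -0. 15.]
20 [  7.4 -45.8  -0. ] [ 0. -0. 20.]
25 [ 11.7 -56.6  -0.1] [ 0. -0. 25.]
30 [ 17.  -67.1  -0.1] [ 0. -0. 30.]
34 [ 21.8 -75.   -0.1] [ 0. -0. 34.]
37 [ 25.8 -80.8  -0.1] [ 0. -0. 37.]
```

Call:
{"name": "carry_out", "arguments": {
  "series": [
    [0.3, -11.7, 0, 0, 0, 5, -1],
    [1.7, -23.2, 0, 0, 0, 10, -1],
    [4.1, -34.6, 0, 0, 0, 15, -1],
    [7.4, -45.8, 0, 0, 0, 20, -1],
    [7.4, -45.8, 0, 0, 0, 20, -1]
  ],
  "force": 40
}}

```text
time: 15.8
position: [0.4898, -0.1655, 0.0632]
tool_rot: [1.0, 0.03, 0.0, 0.001]
ft_force: [0.7, -6.8, -4.3]
grip_width: 0.0101
```

```bash
python3 -c "
from h import *
o=robot.get_obs();p=o['position'];print(p,o['ft_force'],o['moment'],o['grip_width'])
r=p[:2]-[.6225,-.1557];a=np.degrees(np.arctan2(r[1],r[0]))%360;print(np.hypot(*r),204.05-a)
for d in (5,10,14,17.5):
  b=np.radians(a-d);X=[.6225+.1336*np.cos(b),-.1557+.1336*np.sin(b),p[2]]
  print(d,*rel(X,R.from_euler('z',-d,degrees=True)*R.from_quat(o['tool_rot'])))"
```

```text
[ 0.48979898 -0.16547001  0.06324566] [ 0.66899399 -6.81483823 -4.26636884] [-0.92598815  0.0461143   0.17054813] 0.010063577760775284
0.1330601858447843 19.83924167157494
5 [ -0.2 -11.6  -0. ] [-0. -0.  5.]
10 [  1.2 -23.2  -0.1] [-0. -0. 10.]
14 [  3.  -32.4  -0.1] [-0. -0. 14.]
17.5 [  5.1 -40.3  -0.1] [-0.  -0.  17.5]
```

Call:
{"name": "carry_out", "arguments": {
  "series": [
    [0, -8, 0, 0, 0, 3.5, -1],
    [0.3, -16, 0, 0, 0, 7, -1],
    [1.4, -24, 0, 0, 0, 10.5, -1],
    [3, -32.4, 0, 0, 0, 14, -1],
    [5, -40, 0, 0, 0, 17.4, -1],
    [5, -40, 0, 0, 0, 17.4, -1],
    [5, -40, 0, 0, 0, 17.4, -1]
  ]
}}

```text
time: 16.68
position: [0.493, -0.1266, 0.0632]
tool_rot: [0.993, -0.12, 0.001, 0.002]
ft_force: [0.1, -7.9, -3.2]
grip_width: 0.0098
```

```bash
python3 -c "
from h import *
o=robot.get_obs();p=o['position'];print(p,o['ft_force'],o['moment'],o['grip_width'])
r=p[:2]-[.6225,-.1557];a=np.degrees(np.arctan2(r[1],r[0]))%360;print(np.hypot(*r),204.05-a)
s=load('scene');save(s,'s13',(150,60,330,200),4);t=load('top');save(t,'t13');w=load('wrist');save(w,'w13');save(s,'s14')"
```

```text
[ 0.49298808 -0.12658022  0.06323996] [ 0.06375278 -7.93578956 -3.22443839] [-0.96301943  0.08979708  0.44708848] 0.009832510907427471
0.13274523756850493 36.72179129713646
```

View pics/w13.png

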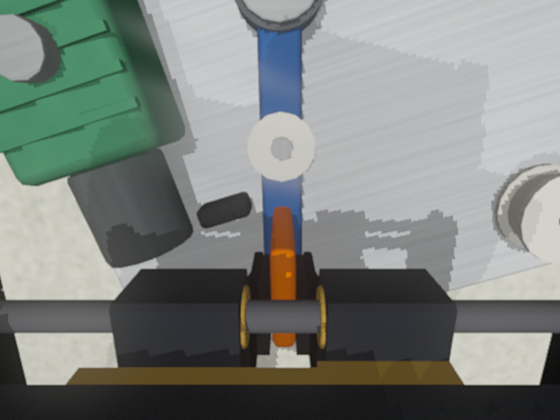

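View pics/s13.png

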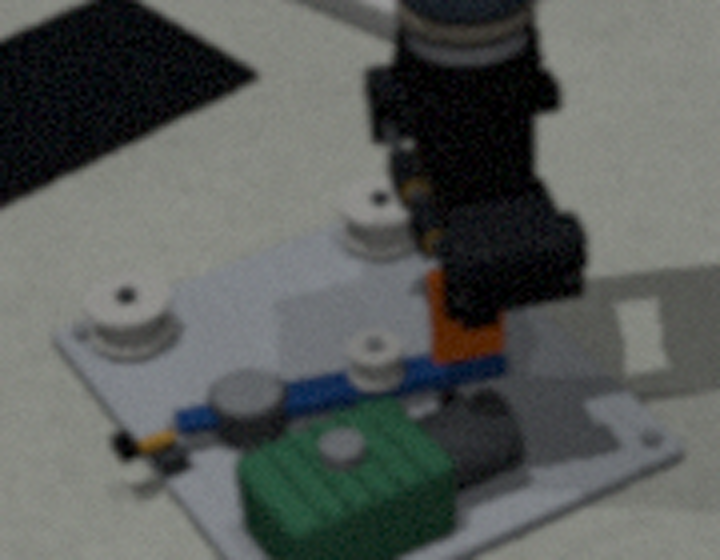

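View pics/s14.png

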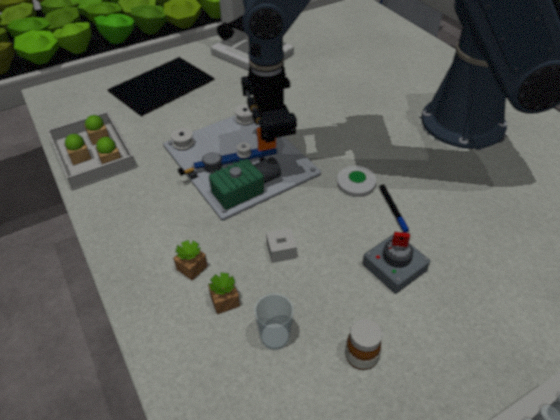

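View pics/t13.png

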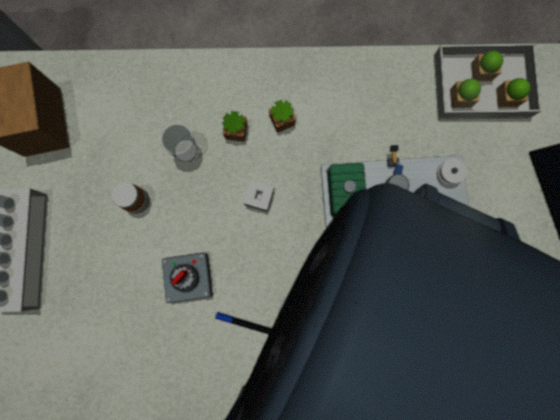

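```bash
python3 -c "
from h import *
s=load('scene');w=load('wrist')
S=lambda x,y:(150+(x-1.5)/4,60+(y-1.5)/4)
i0=onz(s,*S(332,304),.059);i1=onz(s,*S(375,345),.059);pv=np.array([.6225,-.1557])
for i in(i0,i1):
  d=i[:2]-pv;print(i,np.hypot(*d),np.degrees(np.arctan2(d[1],d[0]))%360)
i=onz(w,282,147,.059);d=i[:2]-pv;print('wrist',i,np.hypot(*d),np.degrees(np.arctan2(d[1],d[0]))%360)
t=load('top');save(t,'t14',(150,240,220,310),8)
s2=s;save(s2,'s15',(350,190,450,300),6);print(robot.get_obs()['joint_velocities'].round(4))
"
```

```text
[ 0.55429186 -0.18662524  0.059     ] 0.07489139725135734 204.3893067190674
[ 0.54984329 -0.14056811  0.059     ] 0.07421570904272036 168.23543504096114
wrist [ 0.55198499 -0.14027825  0.059     ] 0.0721816923125005 167.66355780241696
[-0.0002 -0.0003  0.0003  0.0004  0.0009 -0.0006]
```

View pics/t14.png

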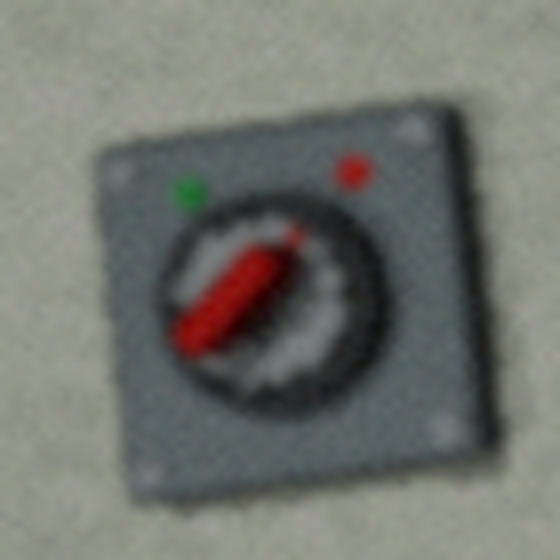

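View pics/s15.png

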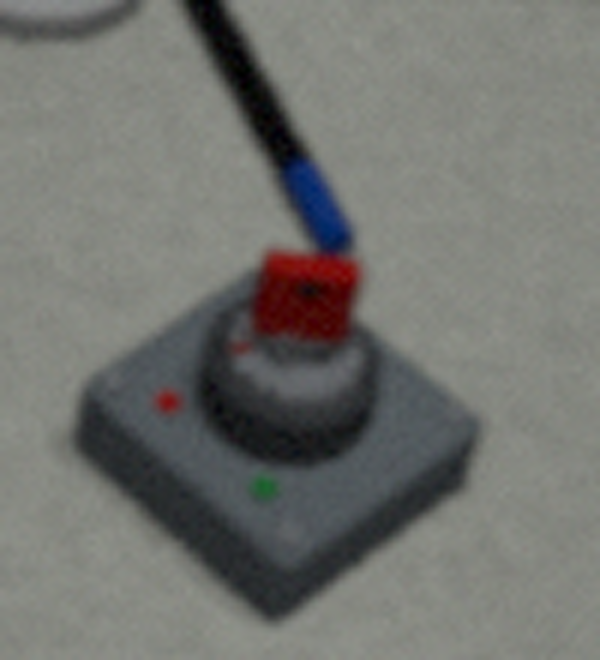

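Call:
{"name": "carry_out", "arguments": {
  "series": [
    [0, -1.5, 0, 0, 0, 0.6, -1],
    [0, -3, 0, 0, 0, 1.2, -1],
    [0, -3.5, 0, 0, 0, 1.2, -1],
    [0, -3.5, 0, 0, 0, 1.2, -1],
    [0, -3.5, 0, 0, 0, 1.2, -1],
    [0, -3.5, 0, 0, 0, 1.2, -1]
  ]
}}

```text
time: 17.73
position: [0.4935, -0.1244, 0.0632]
tool_rot: [0.992, -0.129, 0.001, 0.003]
ft_force: [-0.8, -8.7, -2.0]
grip_width: 0.0101
```

```bash
python3 -c "
from h import *
o=robot.get_obs();p=o['position'];print(p,o['ft_force'],o['moment'],o['grip_width'])
r=p[:2]-[.6225,-.1557];a=np.degrees(np.arctan2(r[1],r[0]))%360;print(np.hypot(*r),203.2-a,204.05-a)
t=load('top');s=load('scene')
f=lambda x,y:(150+(x-3.5)/8,240+(y-3.5)/8)
g=lambda x,y:(350+(x-2.5)/6,190+(y-2.5)/6)
print('key grip top',onz(t,*f(235,296),.101), tri([ray(t,*f(235,296)),ray(s,*g(315,257))]),'grip bottom scene',onz(s,*g(300,337),.069))
w=load('wrist');save(w,'w16')
"
```

```text
[ 0.49352602 -0.12437881  0.06321628] [-0.78503153 -8.73534621 -1.99486065] [-0.87216757  0.26678595  0.42110136] 0.010071364075603748
0.13272265458221716 36.8499723786243 37.699972378624324
key grip top [0.44153547 0.26980739 0.101     ] (array([0.44089005, 0.26954209, 0.10448371]), [np.float64(0.0008584290682280626), np.float64(0.0008584290682282194)]) grip bottom scene [0.44004239 0.27159013 0.069     ]
```

```bash
python3 -c "
from h import *
print(robot.get_obs()['joint_velocities'].round(4),robot.get_obs()['ft_force']);print(robot.hand_in())"
```

```text
[-0.0003  0.0017 -0.0011  0.0001  0.0009  0.001 ] [-1.9643703  -8.13876765 -2.05122448]
the job is handed in; nothing more can be done
None
```

I locked the drive off, then pushed the tensioner back past its click and handed the job in at about 18 s with the gripper still holding it. The hand-in gives no verdict, so what follows is from my own checks.

- **Key:** I took the red key from its holder and pushed it down until it met the slot floor (12 N). I then turned it clockwise until the moment jumped to 0.2 N m at the stop. The cylinder's red mark moved about 70°, which matches the 1.22 rad stop, and it was still there after I moved the arm away.
- **Key seating:** The grip top measured 101–104 mm high, against 101 mm expected, and about 3 mm to the side at most. The blade stands about 13° past the slot's own direction, which is the play in the slot.
- **Tensioner:** The gripper holds the orange tab at 40 N grip, with about 8–9 N of spring force on the wrist and the arm at rest.
- **Tensioner angle:** The last tool position gives 0.64–0.66 rad. An image check of the idler roller just before the final 1° push gave about 0.63 rad. These differ by 1–2° but all exceed 0.58 rad.
- **Bystanders:** By eye, nothing on the bench had moved in the last scene and top pictures. In the top picture the robot hides the dish and part of the marker. I did not measure their positions.

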